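# Shut the red air valve under the sliding cover

## Task

Push the yellow cover of the air valve box aside by its black ridge, all the way open, then push the red valve handle over, away from the robot's side, until it is fully shut against its stop. Leave the cover open and the grey handle as it is. It is all pushing with the fingertips: do not pick up or knock any of the things standing around.

Things in the scene. Friction and masses are not known exactly. Their poses are not given: they have to be found in the camera images.
- valve_box: grey air valve box fixed to the bench, 196 mm (its x) by 340 mm (its y), 100 mm high; origin at the centre of its underside, on the table, x axis roughly away from the robot, y along its length towards the end with the blue regulator knob. The half at negative y is an open-topped well, inside x -90 to +90 mm, y -162 to +2 mm, floor 14 mm above the table, holding the two valves; the other half is solid. Guide rails 5 mm wide along the edges at x = +-95 mm rise to 112 mm.
- cover (a joint): how far the yellow sliding cover has moved along the box's +y, in m: 0 = well closed, 0.155 = at its stop, well fully open. It cannot lift off, slides with about 2.5 N of friction and stays where it is left.
- cover_ridge (a point): middle of the top edge of the black push ridge that stands on the middle of the yellow cover (cover 184 x 168 mm, its upper face 107 mm above the table). The ridge is 100 mm long along the box's x, 12 mm thick along its y, and rises 25 mm above the cover, to 133 mm above the table. It moves with the cover.
- red_handle (a joint): angle of the red valve handle in rad: 0 = open, leaning 0.6 rad from upright towards the box's -x (the robot's side); 0.6 = upright; 1.2 = shut, at its stop, leaning 0.6 rad to the box's +x. It is stiff (about 0.09 N m) and stays where it is left.
- red_tip (a point): tip end of the red handle, in the middle of its width. The handle is a red paddle lever 55 mm long from its pivot (plus a 9 mm rounded tip), 18 mm wide along the box's y, 9 mm thick. The pivot is a line along the box's y, 32 mm above the table, at box x = +12 mm and, as for the whole handle, at box y = -47.5 or -122.5 mm (the two handles may be swapped). It stays below the cover at all times.
- grey_handle (a joint): angle of the grey valve handle, same meaning; it may start anywhere between open and shut and is to be left as it is.
- grey_tip (a point): tip end of the grey handle, the same shape as the red one.
- mug: yellow mug, 80 mm across, 95 mm tall, standing close in front of the valve box; origin at its underside. A bystander.
- brush: paint brush with blue handle, lying flat close in front of the valve box, about 200 mm long along the box's y, about 20 mm high; origin at the middle of its length, on the underside. A bystander.
- jar: amber jar, 60 mm across, 75 mm tall, standing close behind the valve box; origin at its underside. A bystander.
- spray_can: blue can, 56 mm across, 160 mm tall; origin at its underside. A bystander.
- phone: black phone, 75 x 150 x 9 mm, lying flat; origin at its underside. A bystander.
- tray: white open plastic tray, 100 x 130 x 35 mm; origin at its underside. A bystander.
- fob: orange car-key fob, 30 x 60 x 12 mm, lying flat; origin at its underside. A bystander.

How it is judged (in metres and radians):
On the way, in this order (a step that is already met when the one before it is completed fails the run):
1. the cover is pushed fully open while the red handle is still open (value of joint cover above 0.143 m and value of joint red_handle below 0.6 rad), for 0.1 s.
2. the red handle is pushed shut (value of joint cover above 0.143 m and value of joint red_handle above 1.08 rad), for 0.2 s.
At the end, for the whole second after the job is handed in: The cover is at least 143 mm open (of 155), the red handle is at 1.08 rad or more (of 1.2), both at rest, and the grey handle's tip is within 10 mm of where it began (all of step 2 and distance of grey_tip from where it was at the start of the episode below 0.01 m and velocity of joint red_handle between -0.05 and 0.05 rad/s and velocity of joint cover between -0.01 and 0.01 m/s); the robot touches nothing.
It fails at once if the grey handle is moved (its tip by more than 10 mm) (distance of grey_tip from where it was at the start of the episode above 0.01 m).
It fails at once if a bystander is knocked more than 25 mm out of its place (distance of any of mug, brush, jar, spray_can, phone, tray, fob from where it was at the start of the episode above 0.025 m).
It fails at once if a bystander is lifted (its underside more than 20 mm above the table) (height (world z) of any of mug, jar, spray_can, phone, tray, fob above 0.02 m or height (world z) of brush above 0.04 m).
It fails at once if the mug, jar or can is tipped over (angle between any of mug, jar, spray_can's own z axis and vertical above 0.4 rad).
It also fails if it takes over 42 s, if anything falls off the work surface, if the arm or the gripper's body presses on something with over 40 N, if the wrist force passes 120 N, or if a joint passes its speed limit or range.

## Robot

A 6-joint arm with a two-finger parallel gripper is mounted at the origin on the work surface. World frame = base frame: x ahead of the robot, y to its left, z up, the work surface at z = 0. Lengths are in m, angles in degrees, forces in N, time in s.
With the tool pointing down it reaches from about 0.325 to 0.75 m from the base axis. Payload 7.6 kg.
Tool frame: the origin (TCP) lies at the very end of the fingers, on their centre line; the grasp point (between the pads) lies 19 mm behind it; z points along the fingers, y is the line along which they close (so a half turn about z gives the same grasp; the last joint's range is limited). The gripper opens to 85 mm and grips with 20 to 120 N. Pads are 22 mm wide; open, the fingers measure 114 mm over their backs; the gripper's body (76 mm by 85 mm) begins 54 mm behind the grasp point. The pads swing forward as they close: fully open they stand 13 mm farther back than shut.
Start: joints at [62.836, 2.991, 80.254, -0, 96.75, -4.028], TCP at [0.206, 0.483, 0.231] pointing down, gripper open.
Joint ranges: [-166.34, 166.34], [-52.06, 124.39], [6.96, 135.62], [-60.46, 240.46], [14.63, 156.25], [-167.68, 167.68]. Speed limits (degrees/s): [147.25, 147.25, 172.46, 180, 180, 180].

## Interface

Orientations are given as a 3x3 rotation matrix whose columns are the frame's x, y, z axes.
In Python, from station import bot, claw, planner, imaging gives the robot as it stands. Calls block until the motion is done:
- bot.move_ptp(position, orientation): joint-space move of the TCP to a pose.
- bot.move_straight(position, orientation=None, rate=0.15, contact_N=None): straight line of the TCP; orientation=None keeps the orientation; rate is the mean speed in m/s. With contact_N (N) it stops when the force on the tool has changed by that much, and returns True; else False.
- bot.set_joints(angles): joint-space move.
- claw.command_gripper(opening, grip_force=None): finger opening in m; grip_force is the grip in N (None keeps the last); returns when the fingers have stopped.
- bot.wait(seconds).
- planner.inverse_kinematics(position, orientation): joint angles nearest the present ones, or None.
- imaging.camera(name): name is "side" or "top" or "wrist"; returns (picture, depth): 400x640x3 uint8, red, green, blue; 400x640 float32, m along the optical axis (not along the pixel's ray), 0 where there is no reading.
- imaging.camera_info(name): a dict with "intrinsics" (3x3 intrinsics, pixels), "R" (3x3) and "t" (3): a world point X has camera coordinates R X + t; the wrist camera has in their place "mount" (4x4, takes a point from camera to tool coordinates, whose origin is the TCP and whose axes are the flange's). Camera axes: x right, y down, z forward; pixel columns grow to the right and rows downward; lengths in m; the calibration is good to about 2 mm. A picture is of the moment at which its call begins: read the wrist's pose just before it. camera_info takes no time and is no camera call.
A pose or a line that the arm cannot do raises bot.PlanningError and nothing moves.
- bot.close_job(): hands the job in; it is judged then, once.
Trained networks look in the newest picture that a camera, given by its name, has taken for a name from the list of things; names that differ only in an ending like _2 or _b are one class to them, and where a whole thing is asked for, a point or a joint stands for the part that bears it (a point fixed in the world has none). Each returns a list of dicts, best first, with "confidence" (0 to 1); they miss things now and then, are a little off and sometimes report something else, mostly with a low value. They report only what shows in the picture. A call takes as long as a camera call.
- imaging.cut_out(camera, label): "mask" (400x640 bool, what is visible of it) and "xy" ([column, row] as shares, 0 to 1, of the picture: columns of its width, rows of its height, amid what is visible of it).
- imaging.landmark_of(camera, label): "xy" ([column, row] as shares, 0 to 1, of the picture: columns of its width, rows of its height: a listed point, or the origin of a listed thing).
Readings, each from a call of its own:
- bot.current_time_s(): time.
- bot.current_q(): joint angles.
- bot.current_joint_vel(): joint speeds.
- bot.current_effort(): joint torques, N m.
- bot.current_tool_pos(): TCP position.
- bot.current_tool_rot(): TCP orientation.
- bot.current_contact_force(): force on the tool from outside, world axes, zero at the start.
- bot.current_wrist_torque(): the same for the moment, N m.
- bot.current_width(): finger opening in m.
- bot.current_grasp_force(): force on a finger pad.
Only numpy, scipy, OpenCV 4.12 (cv2) and the standard library are available. Lean on these libraries where they do the work, as an engineer would, in place of code of your own. Each camera call takes 0.05 s, during which the arm holds its last target. There are 200 camera calls.

## Working session

There is one attempt and no reset: what is moved stays moved. The work goes in short steps, each a Python script; the robot and the scene stay as the last script left them, time stands still between calls to the robot, and variables do not carry over. Pictures are saved under pics/ and viewed, at most 10 in all, crops included, and the job is handed in when it is done.

```bash
mkdir -p pics; cat > h.py <<'E'
import numpy as np, cv2
from station import bot, claw, planner, imaging
def cloud(cam):
    """world points per pixel for a fixed camera"""
    rgb,d=imaging.camera(cam); I=imaging.camera_info(cam); K=I["intrinsics"]
    v,u=np.mgrid[:400,:640]
    c=np.stack([(u-K[0,2])/K[0,0]*d,(v-K[1,2])/K[1,1]*d,d],-1)
    return rgb,d,(c-np.array(I["t"]))@np.array(I["R"])
def save(rgb,n): cv2.imwrite("pics/"+n,cv2.cvtColor(rgb,cv2.COLOR_RGB2BGR))
E
cat > a.py <<'E'
from h import *
for cam in("top","side"):
    rgb,d,P=cloud(cam); save(rgb,cam+"1.png"); np.save(cam+"P.npy",P)
    for l in("valve_box","cover","cover_ridge","mug","brush","jar","spray_can","phone","tray","fob"):
        r=imaging.cut_out(cam,l)
        if not r: print(cam,l,None);continue
        m=r[0]["mask"]&(d>0)
        q=P[m]
        print(cam,l,round(r[0]["confidence"],2),np.array(r[0]["xy"])*[640,400],np.median(q,0).round(3),np.percentile(q,3,0).round(3),np.percentile(q,97,0).round(3))
        if l=="cover" :
            q=q[np.abs(q[:,2]-.107)<.006]; print("  coverface",len(q),cv2.minAreaRect(q[:,:2].astype(np.float32)))
        if l in("cover_ridge","valve_box","cover"):
            q=P[m]; q=q[np.abs(q[:,2]-.133)<.005]
            if len(q)>5: print("  ridge",len(q),cv2.minAreaRect(q[:,:2].astype(np.float32)))
print(bot.current_time_s())
E
python3 a.py
```

```text
top valve_box 0.84 [361.28 174.4 ] [ 0.593 -0.094  0.102] [ 0.471 -0.26   0.016] [0.715 0.077 0.115]
  ridge 73 ((0.5724537968635559, -0.16699707508087158), (0.011498513631522655, 0.09818200767040253), 68.86035919189453)
top cover 0.87 [381.504 180.68 ] [ 0.572 -0.167  0.107] [ 0.481 -0.253  0.099] [ 0.663 -0.084  0.129]
  coverface 2219 ((0.5720551609992981, -0.16680008172988892), (0.16756415367126465, 0.18659216165542603), 68.89615631103516)
  ridge 73 ((0.5724537968635559, -0.16699707508087158), (0.011498513631522655, 0.09818200767040253), 68.86035919189453)
top cover_ridge 0.65 [382.976 179.6  ] [ 0.57  -0.167  0.107] [ 0.482 -0.253  0.099] [ 0.664 -0.081  0.129]
  ridge 73 ((0.5724537968635559, -0.16699707508087158), (0.011498513631522655, 0.09818200767040253), 68.86035919189453)
top mug 0.86 [323.392 207.68 ] [0.482 0.036 0.014] [ 0.439 -0.003 -0.005] [0.516 0.079 0.098]
top brush 0.84 [357.504 222.68 ] [ 0.445 -0.102  0.017] [ 0.402 -0.204  0.004] [ 0.482 -0.036  0.025]
top jar 0.83 [380.224 140.12 ] [ 0.727 -0.16   0.072] [ 0.686 -0.188  0.002] [ 0.757 -0.135  0.11 ]
top spra
[... 1112 characters left out ...]
ug 0.6 [302.208 206.   ] [0.474 0.015 0.059] [ 0.434 -0.008  0.004] [0.512 0.081 0.095]
side brush 0.74 [301.312 252.68 ] [ 0.44  -0.116  0.017] [ 0.398 -0.211 -0.001] [ 0.481 -0.036  0.022]
side jar 0.87 [392.832 240.48 ] [ 0.724 -0.179  0.056] [ 0.702 -0.193  0.004] [ 0.753 -0.143  0.078]
side spray_can 0.77 [363.2  316.88] [ 0.531 -0.441  0.124] [ 0.511 -0.451  0.015] [ 0.557 -0.406  0.162]
side phone 0.85 [300.096 358.12 ] [ 0.355 -0.442  0.009] [ 0.317 -0.508  0.005] [ 0.394 -0.368  0.013]
side tray 0.58 [254.272 144.6  ] [0.355 0.481 0.006] [ 0.308  0.401 -0.002] [0.403 0.535 0.035]
side fob 0.55 [389.824 316.   ] [ 0.643 -0.396  0.011] [ 0.625 -0.426 -0.002] [ 0.658 -0.341  0.016]
1.1
```

View pics/side1.png

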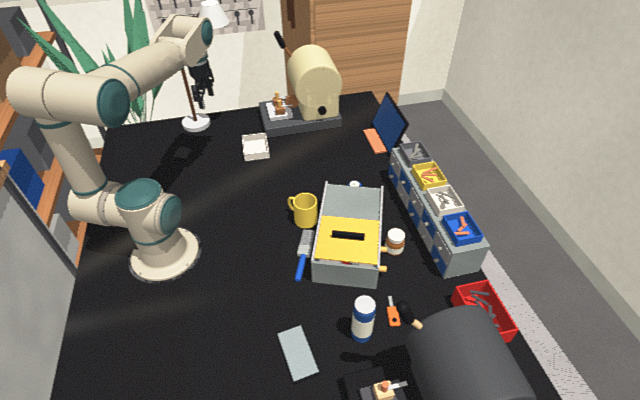

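```bash
cat >> h.py <<'E'
a=np.radians(68.9); by=np.array([np.cos(a),np.sin(a),0]); bx=np.array([by[1],-by[0],0])
O=np.array([.571,-.167,0])+.080*by          # box origin
def W(x,y,z): return O+bx*x+by*y+np.array([0,0,z])
def down(yax): z=np.array([0,0,-1.]); return np.stack([np.cross(yax,z),yax,z],1)
E
python3 - <<'E'
from h import *
print(O,bot.current_tool_rot().round(2))
for n,yx in(("bx",bx),("-bx",-bx),("by",by),("-by",-by)):
    for p in((0,-.11,.25),(0,-.11,.117),(0,.06,.117),(-.06,-.1225,.06),(.02,-.0475,.06)):
        q=planner.inverse_kinematics(W(*p),down(yx)); print(n,p,None if q is None else np.round(q,0))
E
```

```text
[ 0.59979974 -0.09236372  0.        ] [[-0.92  0.39  0.  ]
 [ 0.39  0.92  0.  ]
 [ 0.    0.   -1.  ]]
bx (0, -0.11, 0.25) [-23.  14.  66.  -0. 100.  -2.]
bx (0, -0.11, 0.117) [-23.  17.  77.  -0.  85.  -2.]
bx (0, 0.06, 0.117) [-7. 22. 71. -0. 87. 14.]
bx (-0.06, -0.1225, 0.06) [-24.  12.  91.  -0.  77.  -3.]
bx (0.02, -0.0475, 0.06) [-17.  24.  75.  -0.  80.   4.]
-bx (0, -0.11, 0.25) None
-bx (0, -0.11, 0.117) None
-bx (0, 0.06, 0.117) [  -7.   22.   71.   -0.   87. -166.]
-bx (-0.06, -0.1225, 0.06) None
-bx (0.02, -0.0475, 0.06) None
by (0, -0.11, 0.25) [-23.  14.  66.  -0. 100. -92.]
by (0, -0.11, 0.117) [-23.  17.  77.  -0.  85. -92.]
by (0, 0.06, 0.117) [ -7.  22.  71.  -0.  87. -76.]
by (-0.06, -0.1225, 0.06) [-24.  12.  91.  -0.  77. -93.]
by (0.02, -0.0475, 0.06) [-17.  24.  75.  -0.  80. -86.]
-by (0, -0.11, 0.25) [-23.  14.  66.  -0. 100.  88.]
-by (0, -0.11, 0.117) [-23.  17.  77.  -0.  85.  88.]
-by (0, 0.06, 0.117) [ -7.  22.  71.  -0.  87. 104.]
-by (-0.06, -0.1225, 0.06) [-24.  12.  91.  -0.  77.  87.]
-by (0.02, -0.0475, 0.06) [-17.  24.  75.  -0.  80.  94.]
```

The picture shows the closed cover with its ridge at about (348,236). The mug at (304,210), brush (303,255) and jar (396,241) are all clear of the pushing line. Next I push the cover.

```bash
cat > b.py <<'E'
from h import *
claw.command_gripper(0.0)
R=down(bx)
bot.move_ptp(W(0,-.125,.25),R)
print(bot.move_straight(W(0,-.125,.117),R,rate=.12,contact_N=10), bot.current_tool_pos())
hit=bot.move_straight(W(0,.07,.117),R,rate=.08,contact_N=15)
p=bot.current_tool_pos(); print(hit,"y box",(p-O)@by,bot.current_contact_force())
bot.move_straight(W(0,.045,.117),R,rate=.1)
bot.move_straight(W(0,.045,.27),R,rate=.2)
bot.move_ptp(W(-.11,-.06,.30),R)
for cam in("top","side"):
    rgb,d,P=cloud(cam); save(rgb,cam+"2.png")
    for l in("cover","red_handle","grey_handle"):
        r=imaging.cut_out(cam,l)
        if not r: print(cam,l,None);continue
        q=P[r[0]["mask"]&(d>0)]-O; b=np.stack([q@bx,q@by,q[:,2]],1)
        print(cam,l,round(r[0]["confidence"],2),len(b),np.median(b,0).round(3),np.percentile(b,5,0).round(3),np.percentile(b,95,0).round(3))
    for l in("red_tip","grey_tip"):
        r=imaging.landmark_of(cam,l)
        if r:
            u,v=np.array(r[0]["xy"])*[640,400]; q=P[int(v),int(u)]-O; print(cam,l,r[0]["confidence"],u,v,q@bx,q@by,q[2])
T=bot.current_tool_pos(),bot.current_tool_rot()
save(imaging.camera("wrist")[0],"wrist2.png")
rgb=cv2.imread("pics/side2.png")[150:320,270:430]; cv2.imwrite("pics/side2c.png",cv2.resize(rgb,None,fx=3.5,fy=3.5))
print(bot.current_time_s())
E
python3 b.py
```

```text
False [ 0.55528049 -0.20920502  0.11807751]
True y box 0.045080726074444376 [-0.86944613 -3.25314359  2.32933919]
top cover 0.56 2130 [-0.002  0.078  0.107] [-0.083  0.013  0.1  ] [0.086 0.139 0.128]
top red_handle None
top grey_handle None
top red_tip 0.67 358.784 178.92 -0.1446246890905626 -0.009604952625353888 0.6158952504904787
side cover 0.61 2100 [0.001 0.052 0.107] [-0.083 -0.019  0.103] [0.081 0.133 0.127]
side red_handle 0.62 86 [-0.011 -0.133  0.077] [-0.025 -0.143  0.031] [ 0.008 -0.117  0.089]
side grey_handle 0.33 68 [-0.013 -0.134  0.079] [-0.025 -0.143  0.052] [ 0.002 -0.124  0.089]
side red_tip 0.66 341.50399999999996 255.12 -0.014128192006534607 -0.13303779332541033 0.08925620819710804
side grey_tip 0.43 359.296 236.79999999999998 0.03400405047327012 -0.05459473071902491 0.09101188622923477
10.2167
```

View pics/side2c.png

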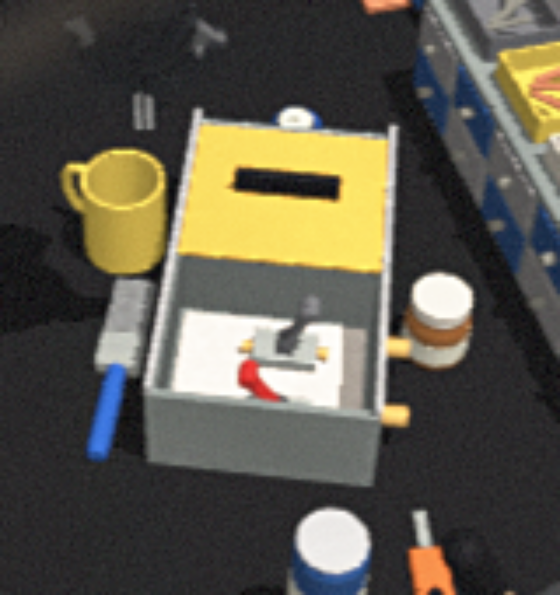

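View pics/wrist2.png

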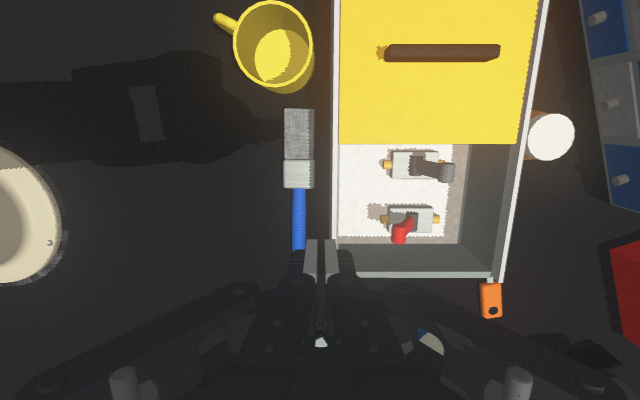

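```bash
python3 - <<'E'
from h import *
P0=np.load("sideP.npy")
rgb,d,P=cloud("side")
for n,p in(("before",P0),("now",P)):
    q=p.reshape(-1,3)-O; b=np.stack([q@bx,q@by,q[:,2]],1)
    s=b[(abs(b[:,0])<.04)&(abs(b[:,2]-.107)<.003)&(abs(b[:,1])<.18)]; r=b[(abs(b[:,0])<.06)&(b[:,2]>.127)&(b[:,2]<.137)&(abs(b[:,1])<.18)]
    print(n,np.percentile(s[:,1],[1,99]),np.percentile(r[:,1],[2,50,98]),len(r), np.percentile(r[:,0],[2,50,98]))
E
```

```text
before [-0.16443441  0.03473651] [-0.08793106 -0.08218961 -0.07391969] 125 [-0.04909514 -0.0019155   0.04598246]
now [-0.02341007  0.14273216] [0.05146908 0.05737049 0.06617387] 104 [-0.05024225 -0.00175247  0.0458124 ]
```

The cover has only moved about 140 mm, so it needs another push. The red handle is the near-end one in the well, at side crop (255,380) and box y about -0.13. The grey handle is already leaning to +x.

```bash
cat > c.py <<'E'
from h import *
R=down(bx)
bot.move_ptp(W(0,.02,.25),R)
bot.move_straight(W(0,.02,.117),R,rate=.15,contact_N=10)
for i in range(3):
    hit=bot.move_straight(W(0,.072,.117),R,rate=.04,contact_N=25)
    y=(bot.current_tool_pos()-O)@by; print(hit,"y",y,bot.current_contact_force().round(1))
    if y>.054: break
bot.move_straight(W(0,.03,.117),R,rate=.1)
bot.move_straight(W(0,.03,.25),R,rate=.2)
bot.move_ptp(W(-.11,-.06,.30),R)
rgb,d,P=cloud("side")
q=P.reshape(-1,3)-O; b=np.stack([q@bx,q@by,q[:,2]],1)
s=b[(abs(b[:,0])<.04)&(abs(b[:,2]-.107)<.003)&(abs(b[:,1])<.18)]; r=b[(abs(b[:,0])<.06)&(b[:,2]>.127)&(b[:,2]<.137)&(abs(b[:,1])<.18)]
print(np.percentile(s[:,1],[1,99]),np.percentile(r[:,1],[2,50,98]),bot.current_time_s())
E
python3 c.py
```

```text
True y 0.045014563000856184 [-1.3 -1.4  2.7]
True y 0.04490086554100916 [-0.7 -2.8  1.9]
True y 0.04478761196855388 [-0.1 -3.6  1.7]
[-0.02456943  0.14306601] [0.05208807 0.05766989 0.06542744] 15.1583
```

```bash
python3 - <<'E'
from h import *
for cam in("side","top"):
    rgb,d,P=cloud(cam)
    q=P.reshape(-1,3)-O; b=np.stack([q@bx,q@by,q[:,2]],1)
    for s in(-1,1):
        m=(abs(b[:,0]-s*.095)<.006)&(abs(b[:,2]-.110)<.006)&(abs(b[:,1])<.25)
        print(cam,s,m.sum(),np.percentile(b[m,1],[0,2,50,98,100]).round(3),np.median(b[m,0]))
    m=(abs(b[:,0])<.09)&(abs(b[:,2]-.1)<.006)&(b[:,1]<-.1)&(b[:,1]>-.25)
    print("near end wall y",np.percentile(b[m,1],[0,2,50,98,100]).round(3))
    m=(abs(b[:,0])<.08)&(abs(b[:,2]-.107)<.004)&(abs(b[:,1])<.25); print("cover y",np.percentile(b[m,1],[0,1,99,100]).round(3))
E
python3 - <<'E'
import cv2
i=cv2.imread("pics/top2.png")[120:260,290:450]; cv2.imwrite("pics/top2c.png",cv2.resize(i,None,fx=4,fy=4))
E
```

```text
side -1 194 [-0.178 -0.175 -0.001  0.147  0.16 ] -0.09547521513457471
side 1 163 [-0.18  -0.178 -0.021  0.151  0.164] 0.09376914678780394
near end wall y [-0.182 -0.181 -0.177 -0.138 -0.116]
cover y [-0.18  -0.025  0.143  0.152]
top -1 139 [-0.179 -0.175  0.034  0.151  0.158] -0.09384074437909665
top 1 221 [-0.177 -0.17   0.006  0.146  0.16 ] 0.09574064582077375
near end wall y [-0.179 -0.179 -0.175 -0.169 -0.101]
cover y [-0.178 -0.175  0.155  0.16 ]
```

View pics/top2c.png

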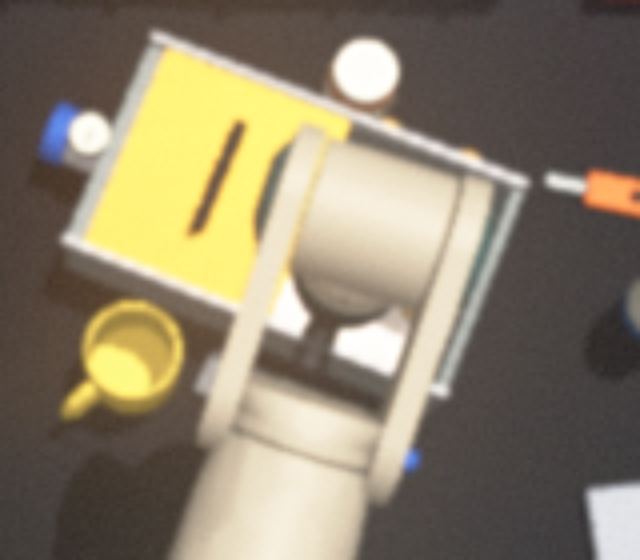

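```bash
cat > d.py <<'E'
from h import *
R=down(bx)
bot.move_ptp(W(0.01,.03,.25),R)
bot.move_straight(W(0.01,.03,.114),R,rate=.2,contact_N=10)
q0=bot.current_q()
hit=bot.move_straight(W(0.01,.075,.114),R,rate=.04,contact_N=55)
p=bot.current_tool_pos()-O; print(hit,"box",p@bx,p@by,p[2],bot.current_contact_force().round(1),bot.current_effort().round(1))
save(imaging.camera("side")[0],"side3.png"); 
r=cv2.imread("pics/side3.png")[130:310,260:440]; cv2.imwrite("pics/side3c.png",cv2.resize(r,None,fx=3.3,fy=3.3))
print(bot.current_time_s())
E
python3 d.py
```

```text
True box 0.009977306124268788 0.04482612555669277 0.11405070044114035 [-2.6 -3.5  3.7] [  2.7 -49.3 -34.1   0.8  -0.2   0.1]
17.5167
```

View pics/side3c.png

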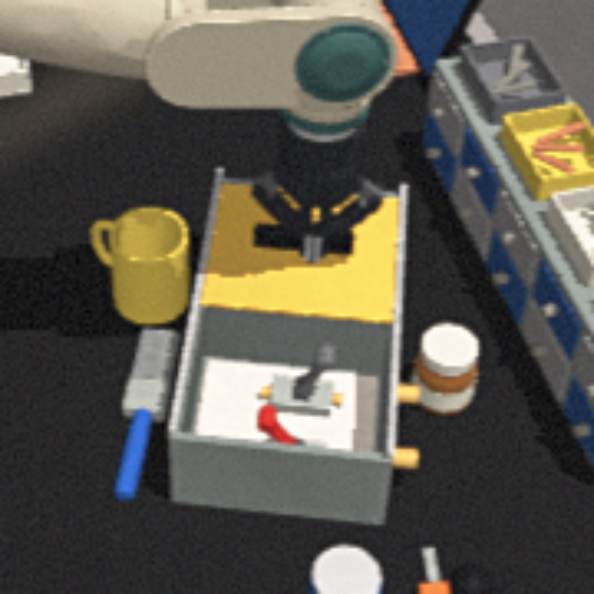

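55 N moves the cover no further, and the picture shows only the fingertips on the ridge at (310,240). So it's at its stop. Next is the red handle.

```bash
cat > e.py <<'E'
from h import *
R=down(bx); Y=-.132
bot.move_straight(W(0,.03,.117),R,rate=.1)
bot.move_straight(W(0,.03,.2),R,rate=.2)
bot.move_ptp(W(-.062,Y,.2),R)
print("down hit",bot.move_straight(W(-.062,Y,.062),R,rate=.1,contact_N=8))
for i in range(2):
    hit=bot.move_straight(W(.04,Y,.062),R,rate=.05,contact_N=20)
    p=bot.current_tool_pos()-O; print(hit,p@bx,p@by,p[2],bot.current_contact_force().round(1))
bot.move_straight(W(p@bx-.02,Y,.062),R,rate=.1)
bot.move_straight(W(p@bx-.02,Y,.2),R,rate=.2)
bot.move_ptp(W(-.13,.0,.32),R)
rgb,d,P=cloud("side"); save(rgb,"side4.png")
for l in("red_handle","grey_handle"):
    for r in imaging.cut_out("side",l)[:1]:
        q=P[r["mask"]&(d>0)]-O; b=np.stack([q@bx,q@by,q[:,2]],1)
        print(l,r["confidence"],np.median(b,0).round(3),np.percentile(b,5,0).round(3),np.percentile(b,95,0).round(3))
r=rgb[150:310,270:430]; save(cv2.resize(r,None,fx=3.6,fy=3.6),"side4c.png")
print(bot.current_time_s())
E
python3 e.py
```

```text
down hit False
True 0.01966575431377571 -0.13196727109831544 0.06091726036485347 [-7.3  1.7  7.2]
True 0.019687282036048352 -0.13197913868062608 0.06093105699978962 [-8.1  3.1  9.2]
24.6333
```

View pics/side4c.png

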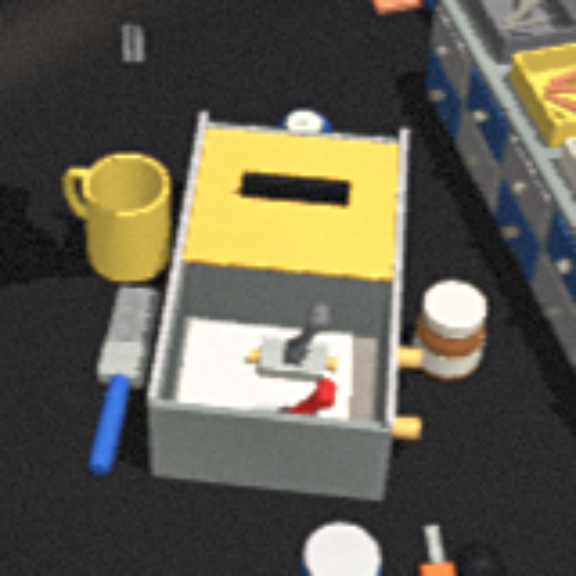

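The red handle now leans fully to +x, with its tip at (325,390), and it stopped at the same hard point twice. The grey handle, cover and bystanders haven't changed, so I'm handing in.

```bash
python3 -c "
from h import *
print(bot.close_job())"
```

```text
the job is handed in; nothing more can be done
None
```

I pushed the cover open to its stop and then the red handle shut against its own stop, left the grey handle and the bystanders in place, and handed the job in at about 25 s; no verdict came back.

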